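Lay a shaft in V-blocks and hold a sprung probe on its test band

TASK

Lay the loose steel shaft in the grooves of both V-blocks, midway along the stand and either way round, setting it down rather than dropping it, and let go of it. Then draw the probe out of its leaning holder and hold it upright with its sprung tip on the top line of the shaft, between the two scribed rings, pressing lightly so that the tip is about half-way in and never pushed to its stop. Finish while still holding the probe there, and leave the gauge block, the brass bush and the solder reel alone.

Things in the scene. Friction and masses are not known exactly. Their poses are not given: they have to be found in the camera images.
- stand: Fixed stand: steel plate 156 x 64 x 8 mm with two black V-blocks (each 50 mm along the groove, 48 wide, 36 high) on it, grooves in one line. Origin: centre of the underside, on the worktop; x along the grooves, z up. The blocks are centred at x = -47 and +47 mm, with a 44 mm gap between. Their tops are 44 mm above the worktop; the 90-degree grooves are 17.5 mm deep.
- seat (a point): Point midway between the two V-blocks, 47 mm above the worktop, where the middle of the shaft's axis lies when it is seated in both grooves; same axes as the stand.
- shaft: Loose round steel shaft 28 mm in diameter, 150 mm long, 0.35 to 0.6 kg, lying on its side on the worktop; it can roll. Origin: middle of its axis (14 mm above what it lies on); x runs along the shaft towards the stepped end (last 15 mm only 20 mm in diameter). It may be turned about its own axis by any angle.
- band (a point): Centre of the test band on the shaft's axis, 47 mm from the shaft's middle towards the stepped end; the band is 10 mm wide between two dark scribed rings that run right round. The spot to touch is on the surface, 14 mm above this point when the shaft is level.
- holder: Fixed probe holder: aluminium foot 76 x 62 x 8 mm and a grey socket block (46 x 46 x 50 mm) leaning 20 degrees towards its -x side; the highest edge is about 70 mm above the worktop. Origin: on the worktop under the socket; z up, x away from the lean. The round socket goes through along the leaning axis with 1.5 mm clearance.
- probe: Loose pencil-shaped probe, 0.1 to 0.17 kg, tip down in the leaning socket, to be drawn out along its axis. Origin: outer end of the tip when not pushed in; z runs up the axis. From the origin: 6 mm thick tip to 21 mm, 14 mm neck to 45 mm, round grey body 24 mm in diameter from 45 to 125 mm, soft cap to 135 mm. In the holder the first 45 mm are in the socket and the body's shoulder rests on the block.
- plunger (a joint): How far the probe's sprung tip is pushed in: 0 free, 0.010 m at its stop. Spring: 1 N at the first touch, growing by 0.5 N per mm to 6 N at the stop; 0.005 is half-way (3.5 N).
- tip (a point): Outer end of the probe's ball-ended tip (ball 7 mm in diameter); it moves with the sprung tip. z runs up the probe's axis.
- gauge_block: Bystander: steel gauge block 20 x 35 x 30 mm, loose. Origin: centre of its underside.
- bush: Bystander: flanged brass bush, 36 mm in diameter, 32 high, loose. Origin: centre of its underside.
- reel: Bystander: reel of solder wire beyond the stand (another, far to the left, is not meant), 60 mm in diameter, 44 high, loose. Origin: centre of its underside.
Things that resemble listed ones, but are neither listed nor needed, are in the scene too. Leave any pink or purple look-alike of the holder alone. What is meant by the probe is not pink, and is the larger of those in its own colour.

How it is judged (in metres and radians):
On the way, in this order (a step that is already met when the one before it is completed fails the run):
1. the shaft lies at rest in both V-blocks, about midway, and is let go (x of shaft in the frame of stand between -0.015 and 0.015 m and y of shaft in the frame of stand between -0.003 and 0.003 m and z of shaft in the frame of stand between 0.0445 and 0.0495 m and angle between the x axis of shaft and the x axis of stand, either way round below 0.06 rad and contact force between the fingers and shaft below 0.1 N and linear speed of shaft below 0.02 m/s and contact force between shaft and stand above 1 N), for 0.3 s.
2. the probe is drawn out of its holder by the gripper (z of tip in the frame of holder above 0.09 m and contact force between the fingers and probe above 1 N), for 0.2 s.
At the end, for the whole second after the job is handed in: Shaft in both grooves (midway within 15 mm), not touched by the gripper; gripper holds the probe within 7 degrees of upright, its tip on the shaft between the scribed rings and within 5 mm of the top line, pushed in 2 to 8 mm, all still for the last second (x of shaft in the frame of stand between -0.015 and 0.015 m and y of shaft in the frame of stand between -0.003 and 0.003 m and z of shaft in the frame of stand between 0.0445 and 0.0495 m and angle between the x axis of shaft and the x axis of stand, either way round below 0.06 rad and contact force between the fingers and shaft below 0.1 N and x of tip in the frame of shaft between 0.042 and 0.052 m and y of tip in the frame of stand between -0.005 and 0.005 m and z of tip in the frame of stand above 0.0565 m and angle between probe's own z axis and vertical below 0.12 rad and value of joint plunger between 0.002 and 0.008 m and contact force between probe and shaft between 0.5 and 9 N and contact force between the fingers and probe above 1 N and contact force between probe and holder below 0.1 N and linear speed of probe below 0.02 m/s); the arm keeps its last pose, push and grip.
It fails at once if the probe's sprung tip is pushed to its stop (value of joint plunger above 0.0097 m).
It fails at once if the shaft is dropped (contact force between the fingers and shaft below 0.1 N and linear speed of shaft above 0.5 m/s).
It fails at once if a bystander is disturbed (distance of any of gauge_block, bush, reel from where it was at the start of the episode above 0.02 m).
It also fails if it takes over 58 s, if anything falls off the work surface, if the arm or the gripper's body presses on something with over 40 N, if the wrist force passes 120 N, or if a joint passes its speed limit or range.

ROBOT

A 6-joint arm with a two-finger parallel gripper is mounted at the origin on a cart in front of the work surface, level with it; the furniture and walls round the work are solid. World frame = base frame: x ahead of the robot, y to its left, z up, the work surface at z = 0. Lengths are in mm, angles in degrees, forces in N, time in s.
With the tool pointing down it reaches from about 275 to 850 mm from the base axis. Payload 19 kg.
Tool frame: the origin (TCP) lies at the very end of the fingers, on their centre line; the grasp point (between the pads) lies r.hold_point_z behind it (r.hold_point_z is the distance from the TCP to the grasp point, in mm); z points along the fingers, y is the line along which they close (so a half turn about z gives the same grasp; the last joint's range is limited). The gripper opens to 85 mm and grips with 20 to 120 N. Pads are 22 mm wide; open, the fingers measure 114 mm over their backs; the gripper's body (76 mm by 85 mm) begins 54 mm behind the grasp point. The pads swing forward as they close: fully open they stand 13 mm farther back than shut.
Start: joints at [-80.672, 8.623, 82.357, -0, 89.026, -7.678], TCP at [168.14, -549.836, 231.267] pointing down, gripper open.
Joint ranges: [-160.23, 160.23], [-39.13, 120.54], [6.94, 153.29], [-79.49, 259.48], [9.18, 160.14], [-161.06, 161.06]. Speed limits (degrees/s): [108.29, 108.29, 127.2, 172.46, 172.46, 172.46].

INTERFACE

Orientations are given as a 3x3 rotation matrix whose columns are the frame's x, y, z axes.
In Python, from rig import r gives the robot as it stands.
- The arm moves only by the tool move_arm, never from a script. Its argument "steps" is a list of rows, each a list of 6 numbers: the shift along the tool's x, y, z in m, then the turn, a rotation vector about the tool's x, y, z in rad. In form: [[dx, dy, dz, wx, wy, wz], ...]. A call has 1 to 5 rows; each row shifts and turns the commanded pose from where the row before left it, along the tool's axes as they then stand; what a row does not reach is not made up. A row lasts 1/12 s, in which the tool goes at most 41.7 mm and 7.16 degrees, less where a joint would pass 70% of its speed; a pose out of reach is approached as far as the arm can. A call with a gripper value outside its range is refused whole. "jaw" is the finger opening in m, from 0 to 0.0854, set as the call begins (left out, the last holds). The fingers move at their own pace and stop on an object; the grip force is fixed at half the most. Time passes only in rows, so rows that do not move let the fingers close. It gives the time, the measured TCP pose, the force, the opening and the grip force at its end, in the units of the state.
- r.get_state(): the state, without advancing time (a new reading comes with each control period).
- r.read_camera(name): name is "side" or "top"; returns the picture (480x640x3 uint8, blue, green, red); there is no depth.
- r.calibration(name): a dict with "intrinsics" (3x3 intrinsics, pixels), "view" (4x4, takes a point from world to camera coordinates). Camera axes: x right, y up, looking along -z (the intrinsics and any distortion apply to the point x, -y, -z); pixel columns grow to the right and rows downward; lengths in mm; the calibration is good to about 2 mm. A picture is of the moment at which its call begins. calibration takes no time and is no camera call.
- r.close_job(): hands the job in; it is judged then, once.
Trained networks look in the newest picture that a camera, given by its name, has taken for a name from the list of things; names that differ only in an ending like _2 or _b are one class to them, and where a whole thing is asked for, a point or a joint stands for the part that bears it (a point fixed in the world has none). Each returns a list of dicts, best first, with "conf" (0 to 1); they miss things now and then, are a little off and sometimes report something else, mostly with a low value. They report only what shows in the picture. A call takes as long as a camera call. They do not tell look-alikes from the thing itself.
- r.regions_of(camera, thing): "pixels" (480x640 bool, what is visible of it) and "extent" ([left, top, width, height] in pixels, round what is visible of it).
- r.place_of(camera, thing): "at" ([row, column] in pixels: a listed point, or the origin of a listed thing).
The state is a dict: "clock": time; "q": joint angles; "dq": joint speeds; "joint_torque": joint torques, N m; "tcp_pos": TCP position; "eef_rot": TCP orientation; "wrist_force": force on the tool from outside, world axes, zero at the start; "ft_torque": the same for the moment, N m; "grip_width": finger opening in mm; "gripper_force": force on a finger pad.
Only numpy, scipy, OpenCV 4.12 (cv2) and the standard library are available. Lean on these libraries where they do the work, as an engineer would, in place of code of your own. Each camera call takes 0.05 s, during which the arm holds its last target. There are 200 camera calls.

## Working session

There is one attempt and no reset: what is moved stays moved. The work goes in short steps, Python scripts to look and compute and a tool call to move; the robot and the scene stay as the last step left them, time stands still between calls to the robot, and variables do not carry over. Pictures are saved under pics/ and viewed, at most 10 in all, crops included, and the job is handed in when it is done.

Besides the shell and the picture viewer there is one more tool, called after "Emit:" by a JSON object that holds its "api" and its "payload". move_arm: Moves the arm, as the interface text tells. Its arguments: {"type":"object","properties":{"steps":{"type":"array","items":{"type":"array","items":{"type":"number"}}},"jaw":{"type":"number"}},"required":["steps"]}

```bash
mkdir -p pics; ls
cat > h.py <<'E'
import numpy as np, cv2
from rig import r
def snap(c,f=None):
    im=r.read_camera(c)
    if f: cv2.imwrite('pics/'+f,im)
    return im
def proj(c,P):
    k=r.calibration(c);V=np.array(k['view']);K=np.array(k['intrinsics'])
    P=np.atleast_2d(P).astype(float);q=P@V[:3,:3].T+V[:3,3]
    q=q*[1,-1,-1];p=q@K.T
    return p[:,:2]/p[:,2:]   # col,row
def ray(c,uv):
    k=r.calibration(c);V=np.array(k['view']);K=np.array(k['intrinsics'])
    d=np.linalg.inv(K)@[uv[0],uv[1],1]; d=V[:3,:3].T@(d*[1,-1,-1]); o=-V[:3,:3].T@V[:3,3]
    return o,d
def onz(c,uv,z):
    o,d=ray(c,uv); return o+d*(z-o[2])/d[2]
E
python3 - <<'E'
from h import *
for c in('side','top'):
    snap(c,c+'0.png'); print(c,ray(c,(320,240)),r.calibration(c).keys())
    for t in ['stand','seat','shaft','band','holder','probe','tip','gauge_block','bush','reel']:
        try:
            print(t,[(np.round(x['at']),round(x['conf'],2)) for x in r.place_of(c,t)[:4]])
        except Exception as e: print(t,e)
print(r.hold_point_z,r.get_state())
E
```

```text
pics
side (array([312.36109673, 987.9958507 , 838.9350407 ]), array([ 0.23238176, -0.69741385, -0.67802655])) dict_keys(['intrinsics', 'view'])
stand [(array([286., 295.]), 0.63), (array([332., 339.]), 0.41)]
seat [(array([275., 291.]), 0.73)]
shaft [(array([343., 356.]), 0.8), (array([381., 301.]), 0.62)]
band [(array([329., 342.]), 0.77)]
holder [(array([294., 378.]), 0.97), (array([264., 423.]), 0.9), (array([247., 221.]), 0.87)]
probe [(array([208., 278.]), 0.73), (array([284., 382.]), 0.56), (array([379., 300.]), 0.28)]
tip []
gauge_block [(array([379., 302.]), 0.7)]
bush [(array([340., 279.]), 0.51)]
reel [(array([334., 244.]), 0.63)]
top (array([ 317.75645588,  180.15996013, 1254.73967465]), array([ 0.20018854,  0.01366994, -0.97979325])) dict_keys(['intrinsics', 'view'])
stand [(array([224., 282.]), 0.92)]
seat []
shaft []
band [(array([281., 233.]), 0.72)]
holder [(array([339., 343.]), 0.93), (array([137., 314.]), 0.86), (array([301., 291.]), 0.71)]
probe [(array([365., 472.]), 0.97), (array([301., 291.]), 0.57), (array([173., 384.]), 0.52), (array([230., 220.]), 0.51)]
tip 
[... 266 characters left out ...]
90250688e+01, -7.67862397e+00]), 'dq': array([ 0.03309282, -0.0471639 ,  0.09553277,  0.08275909,  0.04842412,
       -0.00013922]), 'joint_torque': array([-1.49260479e-03, -7.12810636e+01, -5.71063650e+01, -3.68386854e-04,
        1.13413000e-03,  3.64975472e-05]), 'tcp_pos': array([ 168.14479389, -549.84577744,  231.26279664]), 'eef_rot': array([[ 9.56274894e-01,  2.92469361e-01,  4.73564592e-06],
       [ 2.92469359e-01, -9.56274890e-01,  9.55626111e-05],
       [ 3.24777150e-05, -8.99990945e-05, -9.99999995e-01]]), 'wrist_force': array([0.02945758, 0.20907956, 0.67367536]), 'ft_torque': array([-0.04685828, -0.00424796, -0.04913276]), 'gripper_force': 0.0, 'grip_width': 85.17512622223049}
```

View pics/side0.png

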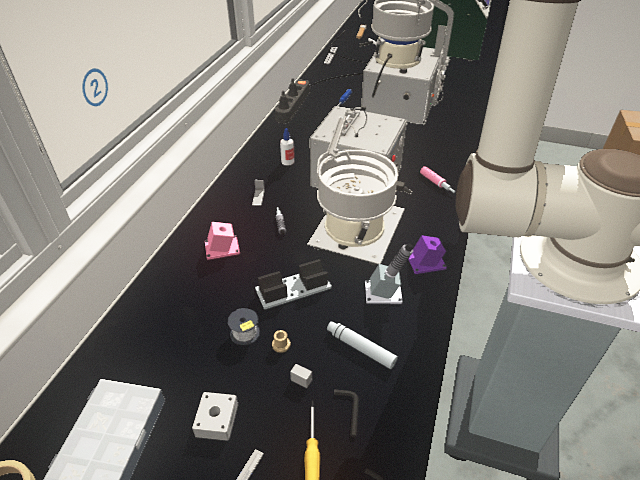

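View pics/top0.png

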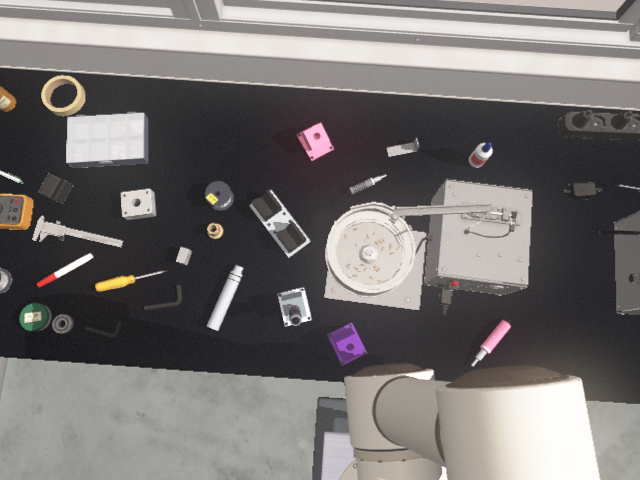

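Side view: the shaft lies at (362,343) with its stepped end at (333,326), and the stand is at (293,287). Holder candidates in the side view are pink (222,240), purple (428,255) and grey (384,285); the grey one fits. Probe candidates are the probe leaning in the grey holder (400,258), a small grey one lying at (280,220), and pink ones. The one in the grey holder fits: it is grey, larger and leaning in the socket. I'll confirm that in a crop and measure.

```bash
cat > fit.py <<'E'
from h import *
from scipy.optimize import minimize
def frustum(p0,ax,rs):  # rs list of (s,radius)
    ax=np.array(ax)/np.linalg.norm(ax);u=np.cross(ax,[0.3,0.5,0.8]);u/=np.linalg.norm(u);v=np.cross(ax,u)
    t=np.linspace(0,2*np.pi,32,endpoint=False)
    return [np.array(p0)+s*ax+R*(np.cos(t)[:,None]*u+np.sin(t)[:,None]*v) for s,R in rs]
def box(c,Rm,lo,hi):
    g=np.array(np.meshgrid(*zip(lo,hi))).reshape(3,-1).T
    return g@Rm.T+c
S=4
def render(c,hulls):
    m=np.zeros((480*S,640*S),np.uint8)
    for P in hulls:
        h=cv2.convexHull(((proj(c,P)+.5)*S).astype(np.float32)).astype(np.int32)
        cv2.fillConvexPoly(m,h,1)
    return cv2.resize(m.astype(np.float32),(640,480),interpolation=cv2.INTER_AREA)
def fit(model,masks,x0,step):
    def cost(x):
        e=0
        for c,M in masks.items():
            R=render(c,model(x)); e+=np.abs(R-M).sum()/M.sum()
        return e
    n=len(x0);sx=np.vstack([x0]+[np.array(x0)+np.eye(n)[i]*step[i] for i in range(n)])
    o=minimize(cost,x0,method='Nelder-Mead',options=dict(initial_simplex=sx,maxiter=250,xatol=.05,fatol=1e-4))
    return o.x,o.fun
def rz(a): return np.array([[np.cos(a),-np.sin(a),0],[np.sin(a),np.cos(a),0],[0,0,1.]])
def shaft_m(x,z=14):
    a=np.radians(x[2]);ax=[np.cos(a),np.sin(a),0]
    A=frustum([x[0],x[1],z],ax,[(-75,14),(60,14)]);B=frustum([x[0],x[1],z],ax,[(60,10),(75,10)])
    return [np.vstack(A),np.vstack(B)]
def stand_m(x):
    R=rz(np.radians(x[2]));c=[x[0],x[1],0];h=[box(c,R,(-78,-32,0),(78,32,8))]
    for b in(-47,47):
        for s in(-1,1):
            h.append(np.vstack([np.array([[b+i*25,s*24,8] for i in(-1,1)]+[[b+i*25,s*24,44] for i in(-1,1)]+[[b+i*25,s*17.5,44] for i in(-1,1)]+[[b+i*25,0,26.5] for i in(-1,1)]+[[b+i*25,0,8] for i in(-1,1)])@R.T+c]))
    return h
def near(c,t,uv):
    L=r.regions_of(c,t)
    L=[l for l in L if l['pixels'].any()]
    return min(L,key=lambda l:np.hypot(*(np.argwhere(l['pixels']).mean(0)[::-1]-uv)))['pixels'].astype(np.float32)
E
python3 - <<'E'
from fit import *
ims={c:snap(c) for c in('side','top')}
big=[cv2.resize(ims['side'][220:320,340:460],None,fx=5,fy=5,interpolation=2),cv2.resize(ims['top'][270:350,250:350],None,fx=2.8,fy=2.8)]
q=np.zeros((500,280,3),np.uint8);q[:big[1].shape[0],:big[1].shape[1]]=big[1]
out={}
for t,u,v in [('shaft',(362,343),(225,297)),('stand',(293,287),(280,224)),('holder',(385,285),(295,305)),('probe',(400,258),(295,312))]:
    out[t]={'side':near('side',t,u),'top':near('top',t,v)}
    print(t,{c:(m.sum(),np.argwhere(m).mean(0).round(1)[::-1]) for c,m in out[t].items()})
np.save('masks.npy',out,allow_pickle=True)
cv2.imwrite('pics/crop1.png',np.hstack([big[0],q])[:600,:800])
a=onz('top',(215,325),14);b=onz('top',(238,268),14);c=(a+b)/2;d=b-a
for cs in (('top',),('side',),('top','side')):
    print('shaft',fit(shaft_m,{k:out['shaft'][k] for k in cs},[c[0],c[1],np.degrees(np.arctan2(d[1],d[0]))],[8,8,6]))
a=onz('top',(258,196),8);b=onz('top',(300,250),8);d=b-a;c=(a+b)/2
for cs in (('top',),('side',),('top','side')):
    print('stand',fit(stand_m,{k:out['stand'][k] for k in cs},[c[0],c[1],np.degrees(np.arctan2(d[1],d[0]))],[8,8,6]))
E
```

```text
shaft {'side': (np.float32(1096.0), array([361.7, 344. ])), 'top': (np.float32(851.0), array([224.8, 297.9]))}Traceback (most recent call last):
  File "<stdin>", line 7, in <module>
  File "fit.py", line 40, in near
    return min(L,key=lambda l:np.hypot(*(np.argwhere(l['pixels']).mean(0)[::-1]-uv)))['pixels'].astype(np.float32)
           ~~~^^^^^^^^^^^^^^^^^^^^^^^^^^^^^^^^^^^^^^^^^^^^^^^^^^^^^^^^^^^^^^^^^^^^^^^
ValueError: min() iterable argument is empty
```

```bash
cat > m1.py <<'E'
from fit import *
ims={c:snap(c) for c in('side','top')}
big=[cv2.resize(ims['side'][220:320,340:440],None,fx=5,fy=5,interpolation=2),cv2.resize(ims['top'][270:350,250:350],None,fx=2.8,fy=2.8)]
q=np.zeros((500,280,3),np.uint8);q[:big[1].shape[0],:big[1].shape[1]]=big[1]
cv2.imwrite('pics/crop1.png',np.hstack([big[0],q]))
out={}
for t,u,v in [('shaft',(362,343),(225,297)),('stand',(293,287),(280,224)),('holder',(385,285),(295,305)),('probe',(400,258),(295,312))]:
    out[t]={}
    for c,p in(('side',u),('top',v)):
        for k in range(3):
            try: m=near(c,t,p)
            except ValueError: continue
            print(t,c,m.sum(),np.argwhere(m).mean(0).round(1)[::-1])
            if np.hypot(*(np.argwhere(m).mean(0)[::-1]-p))<20: out[t][c]=m
            break
np.save('masks.npy',out,allow_pickle=True)
def go(n,mod,a,b,z):
    a=onz('top',a,z);b=onz('top',b,z);c=(a+b)/2;d=b-a
    for cs in (('top',),('side',),('top','side')):
        ms={k:out[n][k] for k in cs if k in out[n]}
        if ms: print(n,cs,fit(mod,ms,[c[0],c[1],np.degrees(np.arctan2(d[1],d[0]))],[8,8,6]))
go('shaft',shaft_m,(215,325),(238,268),14)
go('stand',stand_m,(258,196),(300,250),8)
E
python3 m1.py
```

```text
shaft side 1048.0 [362.1 344.2]
shaft top 819.0 [224.9 297.9]
stand side 2139.0 [291.8 284.3]
stand top 1775.0 [278.9 222.4]
holder side 1023.0 [382.3 287.6]
holder top 678.0 [293.2 304.2]
probe side 478.0 [398.5 260.6]
probe top 231.0 [294.4 314.8]
shaft ('top',) (array([425.99021097, 400.07096916, -17.58267541]), np.float64(0.06814713031053543))
shaft ('side',) (array([426.13490293, 398.78012029, -18.29744786]), np.float64(0.0567748099565506))
shaft ('top', 'side') (array([426.05658215, 399.35793167, -17.90080034]), np.float64(0.14035353064537048))
stand ('top',) (array([ 606.89642716,  295.81087458, -138.99317531]), np.float64(0.0550704225897789))
stand ('side',) (array([ 607.40178959,  293.3431112 , -138.91832806]), np.float64(0.03333917632699013))
stand ('top', 'side') (array([ 607.17899927,  294.30339246, -138.29764423]), np.float64(0.11071831732988358))
```

View pics/crop1.png

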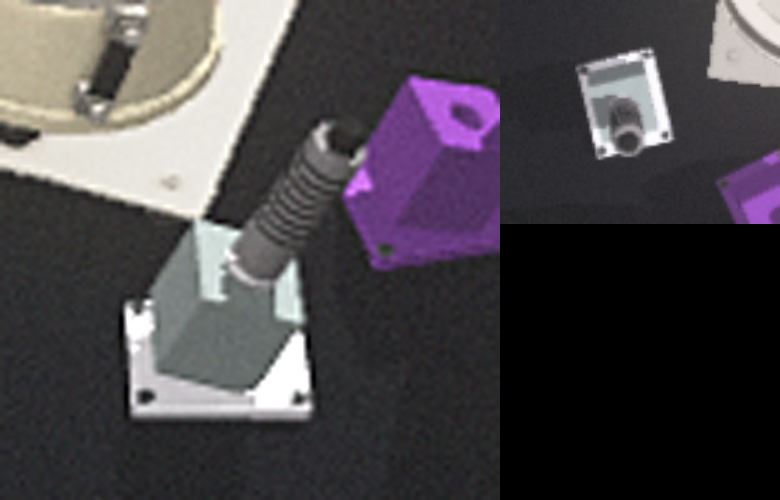

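The crop confirms it: the grey probe leans in the grey/aluminium holder, with the purple look-alike beside it. Next I fit the probe and plan the approach.

```bash
cat > plan.py <<'E'
from h import *
from scipy.spatial.transform import Rotation as Ro
def down(yaw): 
    a=np.radians(yaw);x=np.array([np.cos(a),np.sin(a),0]);z=np.array([0,0,-1.]);return np.column_stack([x,np.cross(z,x),z])
def plan(wps,mm=33,deg=6.5,st=None):
    """wps: list of (pos mm, R); prints rows rounded, tracking rounding"""
    s=r.get_state() if st is None else st;p=np.array(s['tcp_pos']);R=np.array(s['eef_rot']);rows=[]
    for P,T in wps:
        P=np.array(P,float);w=Ro.from_matrix(R.T@T).as_rotvec()
        n=max(1,int(np.ceil(max(np.linalg.norm(P-p)/mm,np.degrees(np.linalg.norm(w))/deg)-.02)))
        for k in range(n):
            d=np.round(R.T@(P-p)/(n-k)/1000,4);w=np.round(Ro.from_matrix(R.T@T).as_rotvec()/(n-k),3)
            rows.append([float(v) for v in np.r_[d,w]]);p=p+R@d*1000;R=R@Ro.from_rotvec(w).as_matrix()
    for i in range(0,len(rows),5): print('['+','.join('['+','.join('%g'%(v+0) for v in q)+']' for q in rows[i:i+5])+']')
    print('end',p.round(1))
E
python3 - <<'E'
from fit import *; from plan import *
out=np.load('masks.npy',allow_pickle=True).item()
def probe_m(x):
    t=np.radians(20);a=np.radians(x[3]);ax=[np.sin(t)*np.cos(a),np.sin(t)*np.sin(a),np.cos(t)]
    return [np.vstack(frustum(x[:3],ax,[(0,12),(80,12)])),np.vstack(frustum(x[:3],ax,[(80,8),(90,8)]))]  # x[:3]=shoulder
c=onz('top',(293,306),60)
for cs in (('top','side'),('side',)):
    print('probe',fit(probe_m,{k:out['probe'][k] for k in cs},[c[0],c[1],65,-170],[8,8,8,15]))
for n,uv in(('reel',(219,195)),('bush',(215,230)),('gauge',(183,256)),('bowl',(370,250)),('purple',(347,343)),('holder',(294,305))): print(n,onz('top',uv,20).round())
R=down(162.1)
ax=np.array([np.cos(np.radians(-17.9)),np.sin(np.radians(-17.9)),0])
g=np.array([426.1,399.3,0])-3.5*ax
plan([((300,-150,250),down(80)),(g+[0,0,100],R)])
E
```

```text
probe (array([ 406.16383059,  241.24642327,   60.46934538, -166.25772799]), np.float64(0.1589324176311493))
probe (array([ 405.44108785,  250.8978316 ,   72.23500889, -175.04707833]), np.float64(0.07060669362545013))
reel [660. 439.  20.]
bush [576. 439.  20.]
gauge [510. 505.  20.]
bowl [555.  82.  20.]
purple [344. 121.  20.]
holder [418. 244.  20.]
[[0.0187,-0.0264,-0.0014,0,0,-0.085],[0.0209,-0.0248,-0.0014,0,0,-0.085],[0.0229,-0.0229,-0.0014,0,0,-0.084],[0.0247,-0.0209,-0.0015,0,0,-0.085],[0.0264,-0.0187,-0.0014,0,0,-0.084]]
[[0.0279,-0.0164,-0.0015,0,0,-0.085],[0.0292,-0.014,-0.0014,0,0,-0.084],[0.0303,-0.0115,-0.0015,0,0,-0.085],[0.0311,-0.0089,-0.0014,0,0,-0.084],[0.0318,-0.0063,-0.0015,0,0,-0.085]]
[[0.0322,-0.0035,-0.0014,0,0,-0.084],[0.0324,-0.0009,-0.0015,0,0,-0.085],[0.0324,0.0019,-0.0014,0,0,-0.084],[0.0313,0.0014,0.0083,0,0,-0.08],[0.0311,0.0039,0.0083,0,0,-0.08]]
[[0.0307,0.0064,0.0083,0,0,-0.08],[0.0301,0.0088,0.0083,0,0,-0.08],[0.0293,0.0112,0.0083,0,0,-0.08],[0.0283,0.0135,0.0084,0,0,-0.079],[0.0271,0.0156,0.0083,0,0,-0.08]]
[[0.0258,0.0178,0.0084,0,0,-0.079],[0.0243,0.0197,0.0083,0,0,-0.08],[0.0226,0.0216,0.0084,0,0,-0.079],[0.0209,0.0234,0.0083,0,0,-0.08],[0.0189,0.0249,0.0084,0,0,-0.079]]
[[0.0169,0.0264,0.0083,0,0,-0.08],[0.0148,0.0276,0.0084,0,0,-0.079],[0.0125,0.0287,0.0083,0,0,-0.08],[0.0102,0.0296,0.0084,0,0,-0.079],[0.0078,0.0303,0.0083,0,0,-0.08]]
[[0.0054,0.0309,0.0084,0,0,-0.079]]
end [422.7 400.4 100. ]
```

Emit:
{"api": "move_arm", "payload": {"steps": [[0.019,-0.026,-0.001,0,0,-0.085],[0.021,-0.025,-0.001,0,0,-0.085],[0.023,-0.023,-0.001,0,0,-0.085],[0.025,-0.021,-0.001,0,0,-0.085],[0.026,-0.019,-0.001,0,0,-0.085]], "jaw": 0.07}}

```text
clock: 2.27
tcp_pos: [219.2, -394.3, 236.2]
eef_rot: [[0.748, 0.664, 0.0], [0.664, -0.748, 0.0], [0.0, -0.0, -1.0]]
wrist_force: [0.9, 0.2, 0.6]
grip_width: 69.7
gripper_force: 0.0
```

Emit:
{"api": "move_arm", "payload": {"steps": [[0.028,-0.016,-0.001,0,0,-0.085],[0.029,-0.014,-0.001,0,0,-0.085],[0.03,-0.012,-0.001,0,0,-0.085],[0.031,-0.009,-0.001,0,0,-0.085],[0.032,-0.006,-0.001,0,0,-0.085]]}}

```text
clock: 2.68
tcp_pos: [269.1, -240.7, 241.4]
eef_rot: [[0.408, 0.913, 0.0], [0.913, -0.408, -0.0], [-0.0, 0.0, -1.0]]
wrist_force: [0.9, -0.4, 0.5]
grip_width: 70.1
gripper_force: 0.0
```

Emit:
{"api": "move_arm", "payload": {"steps": [[0.032,-0.004,-0.001,0,0,-0.085],[0.032,-0.001,-0.001,0,0,-0.085],[0.032,0.002,-0.001,0,0,-0.085],[0.031,0.001,0.001,0,0,-0.08],[0.031,0.004,0.001,0,0,-0.08]]}}

```text
clock: 3.1
tcp_pos: [311.2, -88.0, 242.6]
eef_rot: [[0.005, 1.0, 0.001], [1.0, -0.005, -0.0], [-0.0, 0.001, -1.0]]
wrist_force: [0.7, -0.4, -0.7]
grip_width: 69.9
gripper_force: 0.0
```

Emit:
{"api": "move_arm", "payload": {"steps": [[0.031,0.006,0.001,0,0,-0.08],[0.03,0.009,0.001,0,0,-0.08],[0.029,0.011,0.001,0,0,-0.08],[0.028,0.014,0.001,0,0,-0.08],[0.027,0.016,0.001,0,0,-0.08]]}}

```text
clock: 3.52
tcp_pos: [345.0, 65.1, 237.6]
eef_rot: [[-0.385, 0.923, 0.001], [0.923, 0.385, -0.0], [-0.0, 0.001, -1.0]]
wrist_force: [0.4, -0.6, -0.2]
grip_width: 70.0
gripper_force: 0.0
```

Emit:
{"api": "move_arm", "payload": {"steps": [[0.026,0.018,0.002,0,0,-0.08],[0.024,0.02,0.002,0,0,-0.08],[0.023,0.022,0.002,0,0,-0.08],[0.021,0.023,0.002,0,0,-0.08],[0.019,0.025,0.002,0,0,-0.08]]}}

```text
clock: 3.93
tcp_pos: [378.0, 219.0, 227.3]
eef_rot: [[-0.714, 0.7, 0.0], [0.7, 0.714, 0.0], [-0.0, 0.0, -1.0]]
wrist_force: [0.4, -0.5, 1.6]
grip_width: 69.9
gripper_force: 0.0
```

Emit:
{"api": "move_arm", "payload": {"steps": [[0.017,0.026,0.01,0,0,-0.08],[0.015,0.028,0.01,0,0,-0.08],[0.012,0.029,0.01,0,0,-0.08],[0.01,0.03,0.01,0,0,-0.08],[0.008,0.03,0.01,0,0,-0.08]]}}

```text
clock: 4.35
tcp_pos: [411.0, 372.3, 176.8]
eef_rot: [[-0.93, 0.367, 0.0], [0.367, 0.93, 0.0], [-0.0, 0.0, -1.0]]
wrist_force: [0.7, -0.3, -0.6]
grip_width: 70.5
gripper_force: 0.0
```

Emit:
{"api": "move_arm", "payload": {"steps": [[0.005,0.031,0.01,0,0,-0.08],[0,0,0,0,0,0],[0,0,0,0,0,0]]}}

```text
clock: 4.6
tcp_pos: [417.4, 402.1, 166.1]
eef_rot: [[-0.956, 0.294, -0.002], [0.294, 0.956, -0.001], [0.001, -0.002, -1.0]]
wrist_force: [1.0, -0.7, 0.3]
grip_width: 69.9
gripper_force: 0.0
```

Run:
```python
from fit import *; from plan import *
im=snap('side')
ax=np.array([np.cos(np.radians(-17.9)),np.sin(np.radians(-17.9)),0])
c=np.array([426.1,399.3,0]);g=c-3.5*ax
for h in r.place_of('side','shaft')[:2]: print(h)
plan([(g+[0,0,60],down(162.1)),(g+[0,0,3.5],down(162.1))])
s=r.get_state();print(s['tcp_pos'])
u,v=proj('side',s['tcp_pos'])[0];print(u,v)
u,v=int(u),int(v);cr=im[max(v-110,0):v+90,u-100:u+120];cv2.imwrite('pics/c2.png',cv2.resize(cr,None,fx=3,fy=3,interpolation=2))
```

```text
{'at': [343.3, 358.9], 'conf': 0.79}
[[-0.0012,0.0003,0.0269,0,0,0.003],[-0.0012,0.0003,0.0269,0,0,0.003],[-0.0013,0.0002,0.0269,0,0,0.003],[-0.0012,0.0003,0.0268,0,0,0.003],[0,0,0.0283,0,0,0]]
[[0,0,0.0282,0,0,0]]
end [422.7 400.4   3.5]
[417.74604538 400.85380278 167.5185561 ]
368.84139067410047 293.0131902842564
```

View pics/c2.png

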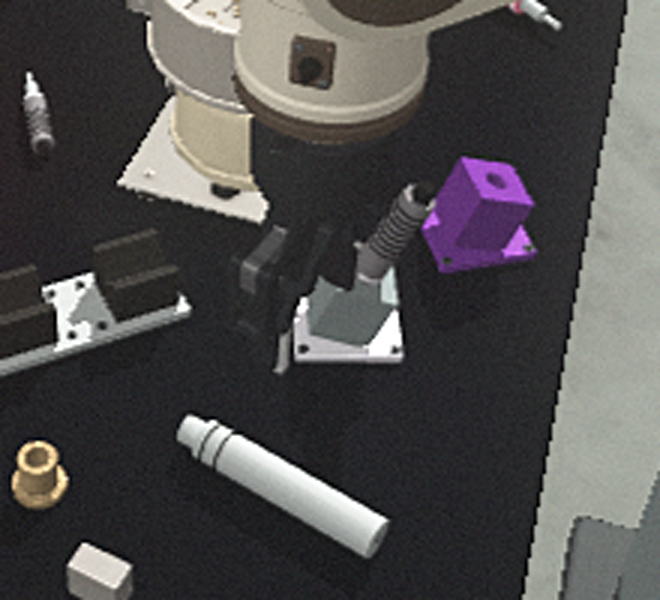

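The picture shows the shaft undisturbed at crop (285,485). The fingers straddle the predicted TCP at crop (300,330), and the path down is clear.

Emit:
{"api": "move_arm", "payload": {"steps": [[-0.0012,0.0003,0.027,0,0,0.003],[-0.0012,0.0003,0.027,0,0,0.003],[-0.0012,0.0003,0.027,0,0,0.003],[-0.0012,0.0003,0.027,0,0,0.003],[0,0,0.02,0,0,0]]}}

```text
clock: 5.12
tcp_pos: [422.8, 399.6, 38.3]
eef_rot: [[-0.951, 0.309, 0.0], [0.309, 0.951, -0.0], [-0.0, -0.0, -1.0]]
wrist_force: [-0.0, -0.3, -0.4]
grip_width: 69.8
gripper_force: 0.0
```

Emit:
{"api": "move_arm", "payload": {"steps": [[0,0,0.02,0,0,0],[0,0,0.013,0,0,0],[0,0,0.0025,0,0,0],[0,0,0,0,0,0],[0,0,0,0,0,0]]}}

```text
clock: 5.53
tcp_pos: [423.4, 400.9, 5.3]
eef_rot: [[-0.952, 0.308, 0.001], [0.308, 0.952, 0.001], [-0.001, 0.001, -1.0]]
wrist_force: [0.2, 1.1, 0.6]
grip_width: 70.2
gripper_force: 0.0
```

Emit:
{"api": "move_arm", "payload": {"steps": [[0,0,0,0,0,0],[0,0,0,0,0,0],[0,0,0,0,0,0],[0,0,0,0,0,0],[0,0,0,0,0,0]], "jaw": 0.02}}

```text
clock: 5.95
tcp_pos: [423.0, 401.1, 4.8]
eef_rot: [[-0.952, 0.307, 0.001], [0.307, 0.952, 0.001], [-0.001, 0.001, -1.0]]
wrist_force: [-1.1, -2.8, 10.7]
grip_width: 25.6
gripper_force: 58.6
```

Emit:
{"api": "move_arm", "payload": {"steps": [[0,0,0,0,0,0],[0,0,0,0,0,0],[0,0,0,0,0,0]]}}

```text
clock: 6.2
tcp_pos: [423.0, 401.1, 4.8]
eef_rot: [[-0.952, 0.307, 0.001], [0.307, 0.952, 0.001], [-0.001, 0.001, -1.0]]
wrist_force: [-1.7, -3.3, 9.5]
grip_width: 25.8
gripper_force: 58.6
```

Emit:
{"api": "move_arm", "payload": {"steps": [[0,0,-0.005,0,0,0],[0,0,-0.005,0,0,0],[0,0,-0.01,0,0,0],[0,0,0,0,0,0],[0,0,0,0,0,0]]}}

```text
clock: 6.62
tcp_pos: [423.0, 401.2, 24.6]
eef_rot: [[-0.952, 0.307, 0.001], [0.307, 0.952, 0.001], [-0.001, 0.001, -1.0]]
wrist_force: [-0.7, 0.1, -5.6]
grip_width: 25.7
gripper_force: 59.9
```

Run:
```python
from plan import *
plan([((423,401,95),down(162.1)),((604.6,292,95),down(221.4))],mm=30,deg=6.5)
```

```text
[[0,0,-0.0235,0,0,0],[0,0,-0.0234,0.001,0,0],[-0.0001,-0.0001,-0.0235,0,0.001,0.001],[-0.0206,-0.0048,0,0,0,-0.104],[-0.02,-0.0069,0,0,0,-0.103]]
[[-0.0192,-0.0089,0,0,0,-0.104],[-0.0182,-0.0109,0,0,0,-0.103],[-0.017,-0.0127,0,0,0,-0.104],[-0.0156,-0.0144,0,0,0,-0.103],[-0.014,-0.0159,0,0,0,-0.104]]
[[-0.0123,-0.0172,0,0,0,-0.103],[-0.0104,-0.0184,0,0,0,-0.104],[-0.0084,-0.0194,-0.0001,0,0,-0.103]]
end [604.6 292.   95. ]
```

Emit:
{"api": "move_arm", "payload": {"steps": [[0,0,-0.0235,0,0,0],[0,0,-0.0235,0,0,0],[0,0,-0.0235,0,0,0],[-0.0205,-0.005,0,0,0,-0.104],[-0.02,-0.007,0,0,0,-0.103]]}}

```text
clock: 7.03
tcp_pos: [459.2, 379.4, 95.9]
eef_rot: [[-0.995, 0.099, 0.002], [0.099, 0.995, 0.002], [-0.002, 0.002, -1.0]]
wrist_force: [0.6, -1.2, -6.6]
grip_width: 26.0
gripper_force: 61.0
```

Emit:
{"api": "move_arm", "payload": {"steps": [[-0.019,-0.009,0,0,0,-0.104],[-0.018,-0.011,0,0,0,-0.103],[-0.017,-0.0125,0,0,0,-0.104],[-0.0155,-0.0145,0,0,0,-0.103],[-0.014,-0.016,0,0,0,-0.104]]}}

```text
clock: 7.45
tcp_pos: [550.0, 323.5, 93.9]
eef_rot: [[-0.914, -0.406, -0.001], [-0.406, 0.914, -0.0], [0.001, 0.0, -1.0]]
wrist_force: [0.3, 0.0, -5.7]
grip_width: 25.9
gripper_force: 61.0
```

Emit:
{"api": "move_arm", "payload": {"steps": [[-0.0125,-0.017,0,0,0,-0.103],[-0.0105,-0.0185,0,0,0,-0.104],[-0.0085,-0.0195,0,0,0,-0.103],[0,0,0,0,0,0],[0,0,0,0,0,0]]}}

```text
clock: 7.87
tcp_pos: [604.6, 291.0, 93.5]
eef_rot: [[-0.751, -0.661, -0.001], [-0.661, 0.751, -0.0], [0.001, 0.001, -1.0]]
wrist_force: [0.5, 0.0, -5.2]
grip_width: 25.9
gripper_force: 60.8
```

Run:
```python
from fit import *; from plan import *
im={c:snap(c) for c in('side','top')}
s=r.get_state();p=s['tcp_pos'];print(p,np.degrees(np.arctan2(s['eef_rot'][1,0],s['eef_rot'][0,0])),s['wrist_force'])
out={}
for c in im:
    try:
        m=near(c,'shaft',proj(c,[p[0],p[1],p[2]+9])[0]); print(c,m.sum(),np.argwhere(m).mean(0)[::-1]); out[c]=m
    except ValueError: print(c,'none')
if 'side' in out:
    print(fit(lambda x:shaft_m(x,p[2]+9.2),{'side':out['side']},[607,294,41.4],[5,5,5]))
u,v=map(int,proj('side',[607,294,60])[0]);a=cv2.resize(im['side'][v-60:v+60,u-60:u+60],None,fx=3.3,fy=3.3,interpolation=2)
u,v=map(int,proj('top',[607,294,60])[0]);b=cv2.resize(im['top'][v-60:v+60,u-60:u+60],None,fx=3.3,fy=3.3,interpolation=2)
cv2.imwrite('pics/c3.png',np.hstack([a,b]))
```

```text
[603.59161397 292.02260475  93.8377384 ] -138.6364834523462 [ 0.00768573  0.06620463 -5.70942109]
side 777.0 [291.19047619 254.24453024]
top none
(array([606.98029586, 290.20060041,  41.39826004]), np.float64(0.3362290859222412))
```

View pics/c3.png

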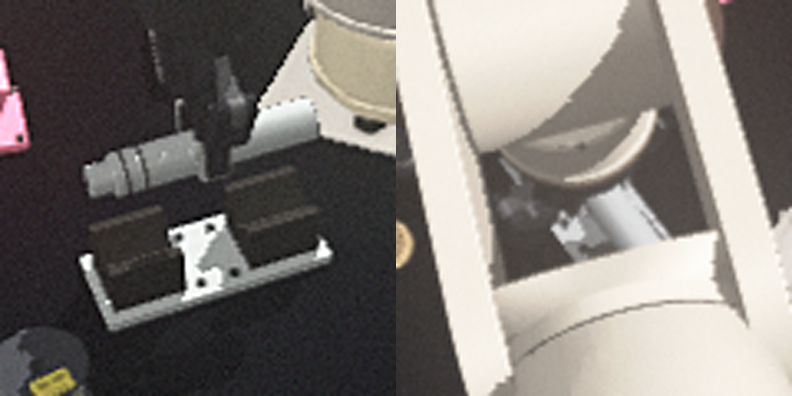

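The shaft is level over the stand at side-crop (200,150), with its stepped end to the left/far side and parallel to the grooves. Lowering gently.

Emit:
{"api": "move_arm", "payload": {"steps": [[0,0,0.015,0,0,0],[0,0,0.015,0,0,0],[0,0,0.012,0,0,0],[0,0,0.006,0,0,0],[0,0,0,0,0,0]]}}

```text
clock: 8.48
tcp_pos: [603.2, 291.9, 44.8]
eef_rot: [[-0.75, -0.662, -0.002], [-0.662, 0.75, -0.001], [0.002, 0.001, -1.0]]
wrist_force: [-0.7, -0.1, -4.6]
grip_width: 25.7
gripper_force: 60.8
```

Emit:
{"api": "move_arm", "payload": {"steps": [[0,0,0.003,0,0,0],[0,0,0.002,0,0,0],[0,0,0.001,0,0,0],[0,0,0,0,0,0]]}}

```text
clock: 8.82
tcp_pos: [604.3, 292.0, 40.6]
eef_rot: [[-0.75, -0.662, 0.0], [-0.662, 0.75, 0.0], [-0.001, -0.0, -1.0]]
wrist_force: [-0.2, 0.3, -4.6]
grip_width: 25.8
gripper_force: 60.8
```

Emit:
{"api": "move_arm", "payload": {"steps": [[0,0,0.001,0,0,0],[0,0,0.001,0,0,0],[0,0,0,0,0,0]]}}

```text
clock: 9.07
tcp_pos: [604.3, 292.4, 39.9]
eef_rot: [[-0.75, -0.662, 0.001], [-0.662, 0.75, 0.001], [-0.002, 0.0, -1.0]]
wrist_force: [-7.5, 2.0, 8.6]
grip_width: 26.2
gripper_force: 62.5
```

Emit:
{"api": "move_arm", "payload": {"steps": [[0,0,0.0005,0,0,0],[0,0,0.0005,0,0,0],[0,0,0,0,0,0]]}}

```text
clock: 9.32
tcp_pos: [604.3, 292.7, 39.6]
eef_rot: [[-0.75, -0.662, 0.001], [-0.662, 0.75, 0.002], [-0.002, 0.0, -1.0]]
wrist_force: [-10.5, 2.4, 15.9]
grip_width: 25.8
gripper_force: 63.4
```

Contact came on one flank, so I shift along +tool y (the direction it pushes) and settle.

Emit:
{"api": "move_arm", "payload": {"steps": [[0,0.001,0,0,0,0],[0,0.0005,0.0005,0,0,0],[0,0,0,0,0,0]]}}

```text
clock: 9.57
tcp_pos: [603.6, 293.7, 38.5]
eef_rot: [[-0.75, -0.662, 0.002], [-0.662, 0.75, 0.002], [-0.002, -0.0, -1.0]]
wrist_force: [-4.4, 3.9, 9.9]
grip_width: 26.0
gripper_force: 62.5
```

Emit:
{"api": "move_arm", "payload": {"steps": [[0,0,0.0005,0,0,0],[0,0,0.0005,0,0,0],[0,0,0,0,0,0]]}}

```text
clock: 9.82
tcp_pos: [603.6, 293.9, 38.3]
eef_rot: [[-0.75, -0.662, 0.002], [-0.662, 0.75, 0.002], [-0.003, -0.0, -1.0]]
wrist_force: [-9.2, 2.1, 19.6]
grip_width: 26.0
gripper_force: 63.7
```

Emit:
{"api": "move_arm", "payload": {"steps": [[0,0.0007,0,0,0,0],[0,0.0003,0,0,0,0],[0,0,0,0,0,0]]}}

```text
clock: 10.07
tcp_pos: [603.2, 294.3, 37.8]
eef_rot: [[-0.75, -0.662, 0.003], [-0.662, 0.75, 0.001], [-0.003, -0.001, -1.0]]
wrist_force: [-4.4, 1.8, 11.0]
grip_width: 25.9
gripper_force: 62.6
```

Emit:
{"api": "move_arm", "payload": {"steps": [[0,0,0,0,0,0],[0,0,0,0,0,0],[0,0,0,0,0,0],[0,0,0,0,0,0],[0,0,0,0,0,0]], "jaw": 0.06}}

```text
clock: 10.48
tcp_pos: [602.5, 293.7, 35.8]
eef_rot: [[-0.75, -0.662, -0.0], [-0.662, 0.75, 0.0], [0.0, 0.0, -1.0]]
wrist_force: [0.1, 0.2, -0.6]
grip_width: 60.0
gripper_force: 0.0
```

Emit:
{"api": "move_arm", "payload": {"steps": [[0,0,-0.01,0,0,0],[0,0,-0.02,0,0,0],[0,0,-0.03,0,0,0],[0,0,-0.03,0,0,0],[0,0,-0.03,0,0,0]]}}

```text
clock: 10.9
tcp_pos: [602.3, 293.6, 158.0]
eef_rot: [[-0.75, -0.662, 0.0], [-0.662, 0.75, 0.0], [-0.0, 0.0, -1.0]]
wrist_force: [0.7, -0.4, -0.4]
grip_width: 60.5
gripper_force: 0.0
```

Emit:
{"api": "move_arm", "payload": {"steps": [[0,0,-0.03,0,0,0],[0,0,-0.03,0,0,0],[0,0,-0.02,0,0,0],[0,0,0,0,0,0],[0,0,0,0,0,0]]}}

```text
clock: 11.32
tcp_pos: [602.7, 293.8, 237.7]
eef_rot: [[-0.75, -0.662, 0.002], [-0.662, 0.75, 0.001], [-0.003, -0.001, -1.0]]
wrist_force: [0.3, 0.7, -1.7]
grip_width: 60.1
gripper_force: 0.0
```

Run:
```python
from fit import *
im={c:snap(c) for c in('side','top')}
print(r.get_state()['tcp_pos'])
out={}
for t,w in(('shaft',[607,294,47]),('stand',[607,294,20])):
    m=near('side',t,proj('side',w)[0]); print(t,m.sum());out[t]=m
print(fit(lambda x:shaft_m(x,47),{'side':out['shaft']},[607,294,41.4],[5,5,5]))
both=np.maximum(out['shaft'],out['stand'])
print(fit(lambda x:stand_m(x)+shaft_m([x[0]+x[3]*np.cos(np.radians(x[2])),x[1]+x[3]*np.sin(np.radians(x[2])),x[2]],47),{'side':both},[607,294,41.4,0],[5,5,5,5]))
for t in('band','shaft','seat'): print(t,[(h['at'],h['conf']) for h in r.place_of('side',t)[:2]])
e=np.array([np.cos(np.radians(41.4)),np.sin(np.radians(41.4)),0])
print(proj('side',[np.array([607,294.3,47])+k*e for k in(0,47)]))
u,v=map(int,proj('side',[607,294,60])[0]);a=cv2.resize(im['side'][v-50:v+50,u-60:u+60],None,fx=5,fy=5,interpolation=2)
cv2.imwrite('pics/c4.png',a)
```

```text
[602.18675522 293.59450544 235.29399541]
shaft 938.0
stand 1451.0
(array([606.67409545, 294.01272298,  40.66941881]), np.float64(0.06616470962762833))
(array([606.89238679, 294.40723463,  40.79079132,  -1.72763724]), np.float64(0.029988186433911324))
band [([280.0, 271.6], 0.69)]
shaft [([277.4, 292.1], 0.83)]
seat [([273.3, 289.6], 0.58)]
[[292.03102256 273.91996839]
 [271.29125506 280.25127478]]
```

View pics/c4.png

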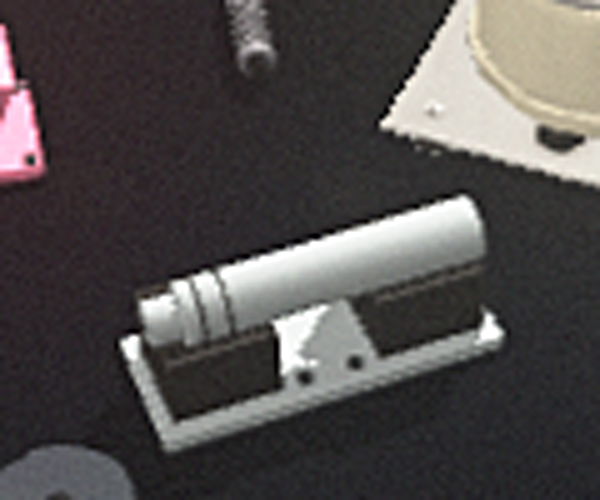

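Seated: the shaft lies in both grooves at crop (320,270), about midway, with the scribed rings at (200,305). Now the probe pose, fitted jointly with its holder.

Run:
```python
from fit import *
out=np.load('masks.npy',allow_pickle=True).item()
U={c:np.maximum(out['probe'][c],out['holder'][c]) for c in('side','top')}
t=np.radians(20)
def probe(x,z=62.1):
    a=np.radians(x[2]);ax=[np.sin(t)*np.cos(a),np.sin(t)*np.sin(a),np.cos(t)];p=[x[0],x[1],z]
    return [np.vstack(frustum(p,ax,[(0,12),(80,12)])),np.vstack(frustum(p,ax,[(80,8),(90,8)]))]
def union(x):
    R=rz(np.radians(x[2]));hx=R@[1,0,0]     # x here = lean direction
    c=np.array([x[0],x[1],0]);
    Rb=np.column_stack([np.cos(t)*hx-np.sin(t)*np.array([0,0,1]),R@[0,1,0],np.sin(t)*hx+np.cos(t)*np.array([0,0,1])])
    blk=box(np.array([x[0],x[1],62.1]),Rb,(-23,-23,-50),(23,23,0))
    foot=box(c+hx*x[3],R,(-38,-31,0),(38,31,8))
    return [foot,blk]+probe(x)
for cs in(('side','top'),('side',),('top',)):
    m={k:U[k] for k in cs};print('union',cs,fit(union,m,[406,244,-170,-10],[6,6,10,6]))
    m={k:out['probe'][k] for k in cs};print('probe',cs,fit(probe,m,[406,244,-170],[6,6,10]))
im=snap('side');L=r.regions_of('side','probe')
for l in L: print(l['conf'],l['extent'])
```

```text
union ('side', 'top') (array([ 405.95352726,  242.47400555, -164.00889622,  -10.0940725 ]), np.float64(0.18420036137104034))
probe ('side', 'top') (array([ 405.88260083,  241.81549842, -164.89203327]), np.float64(0.17135396599769592))
union ('side',) (array([ 406.88209488,  243.49566722, -167.9433431 ,   -8.79165169]), np.float64(0.08914826065301895))
probe ('side',) (array([ 406.62795758,  240.72709879, -175.38586942]), np.float64(0.0798901692032814))
union ('top',) (array([ 405.90219889,  242.8276335 , -164.14389512,  -10.17090321]), np.float64(0.09189529716968536))
probe ('top',) (array([ 406.33710619,  241.32955338, -165.58113609]), np.float64(0.057629868388175964))
0.86 [417.9, 165.2, 33.1, 26.7]
0.63 [363.9, 262.1, 38.1, 46.1]
0.58 [387.5, 242.6, 20.9, 31.7]
0.43 [280.9, 213.3, 6.9, 19.3]
```

```bash
cat >> plan.py <<'E'
def lean(phi=194.5,t=20):
    f,t=np.radians(phi),np.radians(t);h=np.array([np.cos(f),np.sin(f),0]);k=np.array([0,0,1.])
    x=np.cos(t)*h-np.sin(t)*k;z=-(np.sin(t)*h+np.cos(t)*k);return np.column_stack([x,np.cross(z,x),z])
SH=np.array([406,242,62.1])
E
python3 - <<'E'
from plan import *
T=lean();a=-T[:,2]
plan([(SH+132*a,T)],mm=33)
E
```

```text
[[0.0277,0.014,0.0062,0.01,-0.043,0.058],[0.0287,0.0124,0.0048,0.01,-0.043,0.058],[0.0296,0.0107,0.0035,0.01,-0.043,0.058],[0.0302,0.009,0.0021,0.01,-0.043,0.058],[0.0308,0.0073,0.0007,0.011,-0.043,0.058]]
[[0.0311,0.0054,-0.0007,0.01,-0.043,0.058],[0.0314,0.0036,-0.0021,0.011,-0.043,0.059],[0.0314,0.0018,-0.0035,0.01,-0.042,0.058]]
end [362.3 230.7 186.1]
```

Emit:
{"api": "move_arm", "payload": {"steps": [[0.0277,0.014,0.006,0.01,-0.043,0.058],[0.0287,0.0124,0.005,0.01,-0.043,0.058],[0.0296,0.0107,0.0035,0.01,-0.043,0.058],[0.0302,0.009,0.002,0.01,-0.043,0.058],[0.0308,0.0073,0.0007,0.01,-0.043,0.058]]}}

```text
clock: 12.18
tcp_pos: [451.7, 253.9, 204.6]
eef_rot: [[-0.886, -0.415, 0.206], [-0.409, 0.91, 0.075], [-0.218, -0.018, -0.976]]
wrist_force: [-0.7, 0.3, 1.6]
grip_width: 59.8
gripper_force: 0.0
```

Emit:
{"api": "move_arm", "payload": {"steps": [[0.031,0.0054,-0.0007,0.01,-0.043,0.058],[0.0314,0.0036,-0.002,0.011,-0.043,0.059],[0.0314,0.002,-0.0035,0.01,-0.042,0.058],[0,0,0,0,0,0],[0,0,0,0,0,0]]}}

```text
clock: 12.6
tcp_pos: [361.8, 230.8, 187.2]
eef_rot: [[-0.909, -0.253, 0.332], [-0.237, 0.967, 0.088], [-0.343, 0.002, -0.939]]
wrist_force: [0.9, 1.1, 0.0]
grip_width: 60.0
gripper_force: 0.0
```

Run:
```python
from plan import *
T=lean();a=-T[:,2]
s=r.get_state();print(s['tcp_pos'],np.degrees(Ro.from_matrix(s['eef_rot'].T@T).as_rotvec()))
plan([(SH+70*a,T),(SH+29*a,T)],mm=22)
im={c:snap(c) for c in('side','top')}
o=[]
for c in im:
    u,v=map(int,proj(c,SH+70*a)[0]);o.append(cv2.resize(im[c][v-50:v+50,u-40:u+40],None,fx=5,fy=5,interpolation=2))
cv2.imwrite('pics/c5.png',np.hstack(o))
```

```text
[361.82223831 230.78772651 187.24408927] [0.13994969 0.06659911 0.12605769]
[[0,-0.0001,0.0211,0.001,0,0.001],[0,-0.0001,0.021,0.001,0.001,0.001],[0,-0.0001,0.0211,0,0,0],[0,0,0.0205,0,0,0],[0,0,0.0205,0,0,0]]
end [396.4 239.5  89.3]
```

View pics/c5.png

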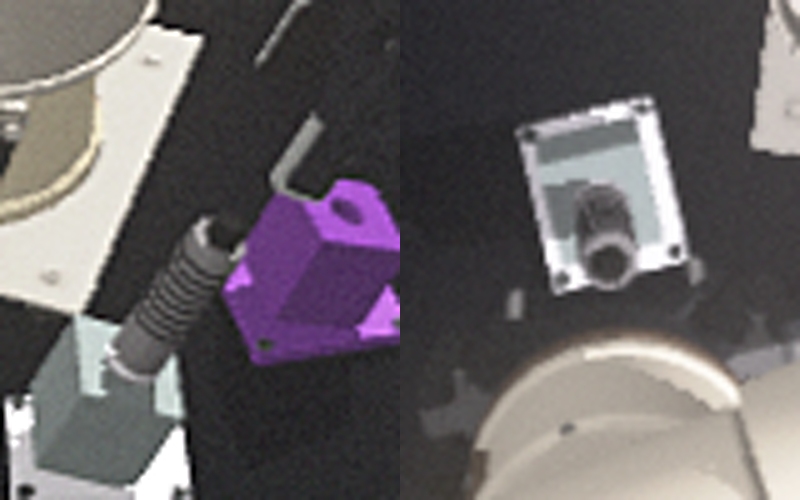

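The fingers, at top-crop (515,303) and (695,270), straddle the probe cap at (610,260) and sit on the probe's axis. Descending along it.

Emit:
{"api": "move_arm", "payload": {"steps": [[0,0,0.021,0,0,0],[0,0,0.021,0,0,0],[0,0,0.021,0,0,0],[0,0,0.0205,0,0,0],[0,0,0.019,0,0,0]]}}

```text
clock: 13.12
tcp_pos: [398.3, 239.9, 89.1]
eef_rot: [[-0.91, -0.252, 0.329], [-0.237, 0.968, 0.086], [-0.34, 0.001, -0.94]]
wrist_force: [0.1, -0.2, 0.2]
grip_width: 59.9
gripper_force: 0.0
```

Emit:
{"api": "move_arm", "payload": {"steps": [[0,0,0,0,0,0],[0,0,0,0,0,0]]}}

```text
clock: 13.28
tcp_pos: [397.4, 239.6, 89.7]
eef_rot: [[-0.911, -0.252, 0.327], [-0.237, 0.968, 0.086], [-0.338, 0.001, -0.941]]
wrist_force: [-0.4, -0.0, 0.8]
grip_width: 60.0
gripper_force: 0.0
```

Emit:
{"api": "move_arm", "payload": {"steps": [[0,0,0,0,0,0],[0,0,0,0,0,0],[0,0,0,0,0,0],[0,0,0,0,0,0],[0,0,0,0,0,0]], "jaw": 0.015}}

```text
clock: 13.7
tcp_pos: [397.3, 240.0, 91.6]
eef_rot: [[-0.909, -0.252, 0.331], [-0.237, 0.968, 0.088], [-0.343, 0.001, -0.939]]
wrist_force: [-2.8, -1.8, 6.3]
grip_width: 22.8
gripper_force: 58.1
```

Emit:
{"api": "move_arm", "payload": {"steps": [[0,0,0,0,0,0],[0,0,0,0,0,0],[0,0,0,0,0,0]]}}

```text
clock: 13.95
tcp_pos: [397.3, 240.0, 91.6]
eef_rot: [[-0.909, -0.252, 0.331], [-0.237, 0.968, 0.088], [-0.343, 0.001, -0.939]]
wrist_force: [-3.5, -1.2, 6.6]
grip_width: 22.7
gripper_force: 58.1
```

Emit:
{"api": "move_arm", "payload": {"steps": [[0,0,-0.01,0,0,0],[0,0,-0.02,0,0,0],[0,0,-0.02,0,0,0],[0,0,-0.02,0,0,0],[0,0,-0.02,0,0,0]]}}

```text
clock: 14.37
tcp_pos: [366.8, 231.8, 176.5]
eef_rot: [[-0.909, -0.252, 0.33], [-0.237, 0.968, 0.087], [-0.342, 0.001, -0.94]]
wrist_force: [-0.5, 0.0, -1.5]
grip_width: 22.9
gripper_force: 59.0
```

Emit:
{"api": "move_arm", "payload": {"steps": [[0,0,-0.025,0,0,0],[0,0,-0.015,0,0,0],[0,0,0,0,0,0],[0,0,0,0,0,0],[0,0,0,0,0,0]]}}

```text
clock: 14.78
tcp_pos: [354.0, 228.4, 211.9]
eef_rot: [[-0.91, -0.252, 0.329], [-0.237, 0.968, 0.087], [-0.341, 0.001, -0.94]]
wrist_force: [0.4, 0.1, -1.6]
grip_width: 22.5
gripper_force: 59.1
```

Run:
```python
from plan import *
s=r.get_state();print(s['tcp_pos'],s['wrist_force'],s['grip_width'])
# upright, band position; tip height = TCP-75.8 ; shaft top 61
e=np.array([np.cos(np.radians(41.2)),np.sin(np.radians(41.2))]);n=np.array([-e[1],e[0]])
c=np.array([606.3,295.2])+47*e; print('band',c)
D=down(194.5); tx=D[:2,0]; g=c-1.7*tx; print('tcp xy',g)
plan([((430,250,240),lean(194.5,10)),((g[0],g[1],190),D)],mm=30,deg=5)
```

```text
[353.95458615 228.39446226 211.93058017] [ 0.40151036  0.14790106 -1.60896978] 22.540427742225273
band [641.66350072 326.15840463]
tcp xy [643.30935171 326.58405063]
[[-0.028,0.0006,0.0002,0.001,0.058,0.001],[-0.0279,0.0006,-0.0015,0,0.058,0],[-0.0278,0.0006,-0.003,0.001,0.057,0.001],[-0.0267,0.0026,0.0111,0,0.022,0],[-0.0269,0.0026,0.0105,0,0.022,0]]
[[-0.0272,0.0026,0.0099,0,0.022,0],[-0.0274,0.0026,0.0092,0,0.022,0],[-0.0275,0.0026,0.0086,0,0.022,0],[-0.0277,0.0026,0.0081,0,0.022,0],[-0.0279,0.0026,0.0074,0,0.021,0]]
[[-0.0281,0.0027,0.0069,0,0.022,-0.001]]
end [643.3 326.6 190. ]
```

Emit:
{"api": "move_arm", "payload": {"steps": [[-0.028,0.0006,0,0.001,0.058,0],[-0.028,0.0006,-0.0015,0,0.058,0],[-0.028,0.0006,-0.003,0,0.057,0],[-0.0267,0.0026,0.011,0,0.022,0],[-0.0269,0.0026,0.0105,0,0.022,0]]}}

```text
clock: 15.2
tcp_pos: [485.5, 269.7, 227.3]
eef_rot: [[-0.96, -0.251, 0.124], [-0.249, 0.968, 0.032], [-0.129, 0.0, -0.992]]
wrist_force: [0.3, -0.2, -1.0]
grip_width: 22.5
gripper_force: 58.9
```

Emit:
{"api": "move_arm", "payload": {"steps": [[-0.0272,0.0026,0.01,0,0.022,0],[-0.0274,0.0026,0.009,0,0.022,0],[-0.0275,0.0026,0.0085,0,0.022,0],[-0.0277,0.0026,0.008,0,0.022,0],[-0.0279,0.0026,0.0075,0,0.021,0]]}}

```text
clock: 15.62
tcp_pos: [618.0, 317.7, 195.1]
eef_rot: [[-0.968, -0.252, 0.018], [-0.252, 0.968, 0.005], [-0.019, -0.0, -1.0]]
wrist_force: [1.1, -0.2, -0.1]
grip_width: 22.3
gripper_force: 58.9
```

Emit:
{"api": "move_arm", "payload": {"steps": [[-0.028,0.0027,0.007,0,0.022,0],[0,0,0,0,0,0],[0,0,0,0,0,0],[0,0,0,0,0,0]]}}

```text
clock: 15.95
tcp_pos: [643.1, 327.0, 189.7]
eef_rot: [[-0.968, -0.252, -0.002], [-0.252, 0.968, -0.0], [0.002, -0.0, -1.0]]
wrist_force: [-0.2, -0.2, -0.0]
grip_width: 22.6
gripper_force: 59.0
```

Run:
```python
from fit import *; from plan import *
im=snap('side');s=r.get_state();p=s['tcp_pos'];R=s['eef_rot'];print(p,R.round(3))
tip=p+R@[1.7,0,75.8];print('pred tip',tip,proj('side',tip))
print([(h['at'],h['conf']) for h in r.place_of('side','tip')[:2]],[(h['at'],h['conf']) for h in r.place_of('side','band')[:2]])
L=[l for l in r.regions_of('side','probe')]
for l in L: print(l['conf'],l['extent'])
print('band top proj',proj('side',[641.7,326.2,61]))
u,v=map(int,proj('side',[641.7,326.2,80])[0]);cv2.imwrite('pics/c6.png',cv2.resize(im[v-60:v+40,u-60:u+60],None,fx=6,fy=6,interpolation=2));print('crop origin',u-60,v-60)
```

```text
[642.86133969 327.01764717 190.9680755 ] [[-0.968 -0.252 -0.   ]
 [-0.252  0.968  0.   ]
 [ 0.     0.    -1.   ]]
pred tip [641.18932212 326.59388104 115.16863764] [[269.29652502 257.90332862]]
[] []
0.73 [262.1, 208.7, 8.5, 44.2]
0.67 [420.7, 168.6, 29.3, 22.3]
0.6 [277.1, 206.9, 12.5, 25.9]
band top proj [[270.94100827 276.04899416]]
crop origin 210 209
```

View pics/c6.png

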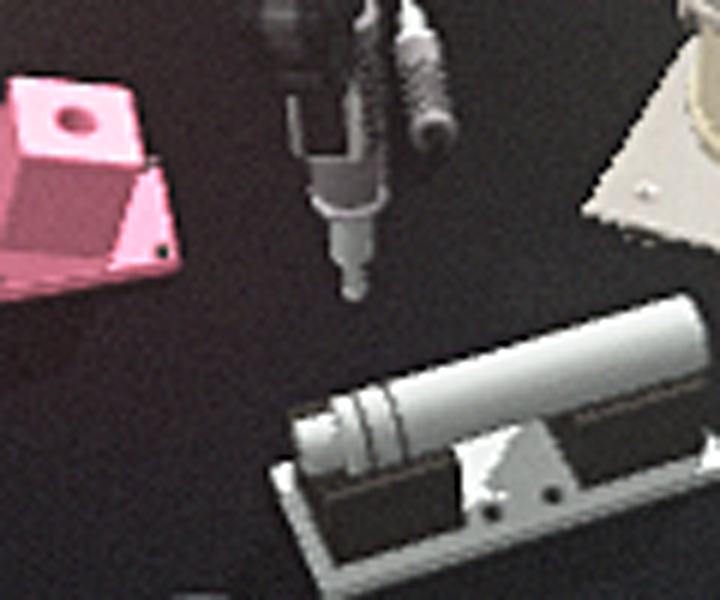

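The probe is upright, with its tip ball at crop (354,299), about 1 px from the prediction. The rings at row 402 are near columns 360 and 391. I'll locate them numerically along the shaft.

Run:
```python
from fit import *
im=snap('side');g=cv2.cvtColor(im,cv2.COLOR_BGR2GRAY).astype(np.float32)
e=np.array([np.cos(np.radians(40.9)),np.sin(np.radians(40.9)),0]);n=np.array([-e[1],e[0],0])
c=np.array([606.5,294.6,47]);s=np.arange(30,66,.5)
o,_=ray('side',(271,278));cam=(o-c)/np.linalg.norm(o-c);print('n.cam',cam@n)
for th in(0,20,40):
    d=np.array([0,0,np.cos(np.radians(th))])+n*np.sin(np.radians(th))*np.sign(cam@n)
    uv=proj('side',c+s[:,None]*e+14*d)-0.0
    v=cv2.remap(g,uv[:,0].astype(np.float32)[None],uv[:,1].astype(np.float32)[None],cv2.INTER_CUBIC)[0]
    i=[k for k in range(2,len(s)-2) if v[k]==v[max(0,k-4):k+5].min()]
    print(th,[(s[k],int(v[k])) for k in i],v[::4].astype(int))
# tip pixel: bright ball bottom
P=np.array([641.2,326.6,115.2])
print(proj('side',[P,P+5*e,P+5*n,P+[0,0,5]])-proj('side',P))
```

```text
n.cam 0.6557567428371557
0 [(np.float64(32.5), 236), (np.float64(39.5), 138), (np.float64(44.5), 239), (np.float64(51.0), 124), (np.float64(60.0), 171)] [238 236 239 238 179 149 232 242 244 247 158 163 260 239 218 171 220 265]
20 [(np.float64(39.5), 129), (np.float64(44.5), 215), (np.float64(51.0), 121), (np.float64(59.5), 143)] [212 213 217 213 177 137 227 215 218 210 138 147 218 218 177 150 225 242]
40 [(np.float64(32.0), 166), (np.float64(39.0), 78), (np.float64(50.5), 81), (np.float64(61.0), 142)] [168 166 170 165 104  98 172 168 165 153  86 106 155 165 169 153 143 167]
[[-5.68434189e-14 -5.68434189e-14]
 [-2.35116414e+00  6.69018085e-01]
 [ 7.82227716e-01  1.60683710e+00]
 [-1.72567798e-01 -1.75889760e+00]]
```

Emit:
{"api": "move_arm", "payload": {"steps": [[0.002,-0.001,0.01,0,0,0],[0,0,0.015,0,0,0],[0,0,0.015,0,0,0],[0,0,0.006,0,0,0],[0,0,0,0,0,0]]}}

```text
clock: 16.62
tcp_pos: [640.8, 325.4, 143.4]
eef_rot: [[-0.968, -0.252, -0.002], [-0.252, 0.968, -0.001], [0.003, -0.0, -1.0]]
wrist_force: [-0.1, -1.3, -1.0]
grip_width: 22.4
gripper_force: 59.0
```

Emit:
{"api": "move_arm", "payload": {"steps": [[0,0,0.001,0,0,0],[0,0,0,0,0,0],[0,0,0,0,0,0],[0,0,0,0,0,0]]}}

```text
clock: 16.95
tcp_pos: [642.0, 325.8, 145.1]
eef_rot: [[-0.968, -0.252, 0.001], [-0.252, 0.968, 0.001], [-0.001, 0.0, -1.0]]
wrist_force: [0.7, -0.6, -1.4]
grip_width: 22.6
gripper_force: 59.0
```

Run:
```python
from fit import *
im=snap('side');s=r.get_state();p=s['tcp_pos'];R=s['eef_rot'];f=[r.get_state()['wrist_force'][2]]
for k in range(4): r.read_camera('side');f.append(r.get_state()['wrist_force'][2])
tip=p+R@[1.7,0,75.8];print(p,'pred tip',tip,proj('side',tip),'band',proj('side',[640.6,324.1,61]),'fz',np.round(f,2))
u,v=245,235
cv2.imwrite('pics/c7.png',cv2.resize(im[v:v+60,u:u+60],None,fx=10,fy=10,interpolation=2))
```

```text
[641.89530389 325.77182452 144.90203534] pred tip [640.31252483 325.38093165  69.10050492] [[271.4444935  273.26989195]] band [[271.80735965 275.47652506]] fz [-0.73 -0.22 -1.87 -1.54 -1.2 ]
```

View pics/c7.png

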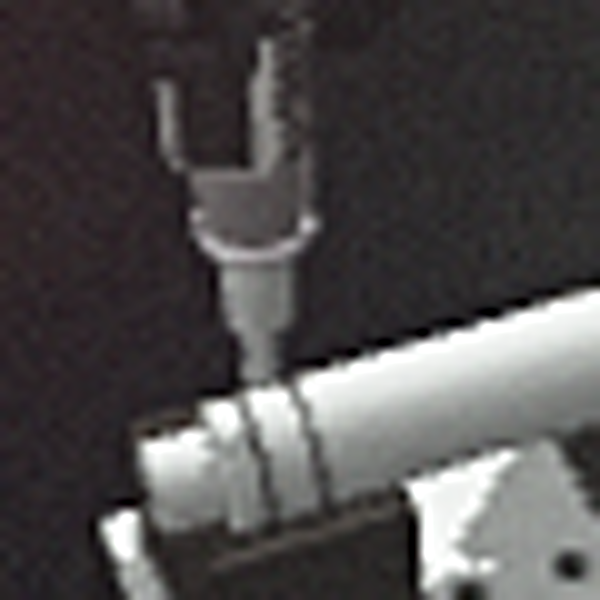

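The tip sits just above the band: tip neck at crop (264,350), rings at (254,409) and (305,405). I'll check the pixel values before touching.

Run:
```python
from h import *
g=np.mean([cv2.cvtColor(r.read_camera('side'),cv2.COLOR_BGR2GRAY).astype(float) for _ in range(6)],0).astype(int)
print('     ',*range(262,283))
for v in range(258,284): print(v,g[v,262:283])
s=r.get_state()['tcp_pos'];e=np.array([.756,.655,0]);c=np.array([606.5,294.6,61])
print(s,proj('side',[c+k*e for k in(39.5,45.1,51)]).round(1).tolist())
```

```text
262 263 264 265 266 267 268 269 270 271 272 273 274 275 276 277 278 279 280 281 282
258 [ 40  32  97 150 109  86  83  82  80  77  72  66 136 140  80  40  38  38
  42  40  41]
259 [ 38  35  38 164 167 134  91  75  74  69  70  94 143 118  56  37  41  44
  41  41  40]
260 [ 38  39  30  66 163 185 182 155 149 152 145 149 120  66  38  39  38  42
  43  42  41]
261 [ 40  41  35  31  53 117 120 135 125 120 107  99  57  36  39  39  41  42
  42  40  40]
262 [ 40  39  39  35  23 104 141 124 107 110 110 108  59  33  40  39  39  41
  40  41  41]
263 [ 41  39  41  36  31 103 146 139 127 116 111 112  61  34  41  43  41  41
  40  40  40]
264 [ 38  39  38  38  31 102 144 141 129 115 110 111  60  32  37  42  39  42
  40  40  42]
265 [ 40  38  39  39  31  85 142 139 127 118 111 110  79  46  36  40  39  42
  43  40  39]
266 [ 42  39  39  37  31  73 140 142 126 115 110 110  84  48  40  41  40  43
  38  43  41]
267 [ 37  39  41  40  32  76 145 147 127 117 113  99  56  38  40  40  40  41
  41  39  42]
268 [ 41  40  37  39  35  38  63 102 132 125 110  62  36  36  40  40  41  39
  39  37  34]
269 [ 39  43  3
[... 739 characters left out ...]
42 247 160  98 208 224 216 218 136 181 196 186 179
 172 167 159]
278 [136 243 255 223 176 220 185 123  95 193 204 195 194 121  97 158 167 160
 156 150 149]
279 [249 249 250 184 141 204 167 145  62 167 188 176 167 163  79 133 153 144
 140 137 130]
280 [238 236 238 231 171 155 149 151  98  92 146 156 152 157  76 124 140 134
 130 127 124]
281 [220 214 213 176 143 165 155 150 126  84 136 144 133 137  84  95 127 127
 124 121 119]
282 [192 185 185 155 145 155 139 135 136  59 115 132 127 129  83  64 111 120
 118 113 112]
283 [159 156 148 141 136 143 139 134 131  62 109 127 123 122  98  66 105 117
 116 114 111]
[641.72989008 325.70802123 144.24858809] [[274.3, 274.7], [271.8, 275.5], [269.1, 276.3]]
```

Ring positions match the model. The tip needs about 1.7 mm along tool x to centre on the band.

Emit:
{"api": "move_arm", "payload": {"steps": [[0.0017,0,0,0,0,0],[0,0,0.003,0,0,0],[0,0,0.002,0,0,0],[0,0,0,0,0,0],[0,0,0,0,0,0]]}}

```text
clock: 17.92
tcp_pos: [640.0, 325.3, 139.1]
eef_rot: [[-0.968, -0.252, -0.0], [-0.252, 0.968, 0.0], [0.0, 0.0, -1.0]]
wrist_force: [0.1, -0.2, -1.2]
grip_width: 22.6
gripper_force: 59.0
```

Emit:
{"api": "move_arm", "payload": {"steps": [[0,0,0.001,0,0,0],[0,0,0,0,0,0],[0,0,0.001,0,0,0],[0,0,0,0,0,0],[0,0,0,0,0,0]]}}

```text
clock: 18.33
tcp_pos: [640.1, 325.3, 137.4]
eef_rot: [[-0.968, -0.252, 0.0], [-0.252, 0.968, 0.0], [-0.0, 0.0, -1.0]]
wrist_force: [-0.3, -0.3, 0.5]
grip_width: 22.6
gripper_force: 59.0
```

Emit:
{"api": "move_arm", "payload": {"steps": [[0,0,0.001,0,0,0],[0,0,0,0,0,0],[0,0,0.001,0,0,0],[0,0,0,0,0,0],[0,0,0,0,0,0]]}}

```text
clock: 18.75
tcp_pos: [640.1, 325.3, 135.3]
eef_rot: [[-0.968, -0.252, 0.0], [-0.252, 0.968, 0.0], [-0.0, 0.0, -1.0]]
wrist_force: [-0.2, 1.5, 1.5]
grip_width: 22.5
gripper_force: 59.0
```

```bash
cat > f.py <<'E'
from h import *
F=[];P=[]
for k in range(6): r.read_camera('side');s=r.get_state();F.append(s['wrist_force']);P.append(s['tcp_pos'])
print('F',np.mean(F,0).round(2),np.std(F,0).round(2),'P',np.mean(P,0).round(2))
E
python3 f.py
```

```text
F [0.32 0.08 1.76] [0.22 0.77 0.13] P [640.1  325.31 135.33]
```

Emit:
{"api": "move_arm", "payload": {"steps": [[0,0,0.0006,0,0,0],[0,0,0.0006,0,0,0],[0,0,0,0,0,0],[0,0,0,0,0,0],[0,0,0,0,0,0]]}}

```text
clock: 19.47
tcp_pos: [640.1, 325.3, 134.1]
eef_rot: [[-0.968, -0.252, 0.0], [-0.252, 0.968, 0.0], [-0.0, 0.0, -1.0]]
wrist_force: [-0.7, 0.0, 2.5]
grip_width: 22.7
gripper_force: 59.0
```

```bash
python3 f.py
python3 - <<'E'
from h import *
im=snap('side');cv2.imwrite('pics/c8.png',cv2.resize(im[235:295,245:305],None,fx=10,fy=10,interpolation=2))
s=r.get_state();print(s['tcp_pos'],s['eef_rot'].round(3),s['clock'])
E
```

```text
F [ 0.17 -0.09  2.16] [0.46 0.1  0.43] P [640.09 325.31 134.12]
[640.10155618 325.27742979 134.076957  ] [[-0.968 -0.252  0.   ]
 [-0.252  0.968  0.   ]
 [-0.     0.    -1.   ]] 19.8167
```

View pics/c8.png

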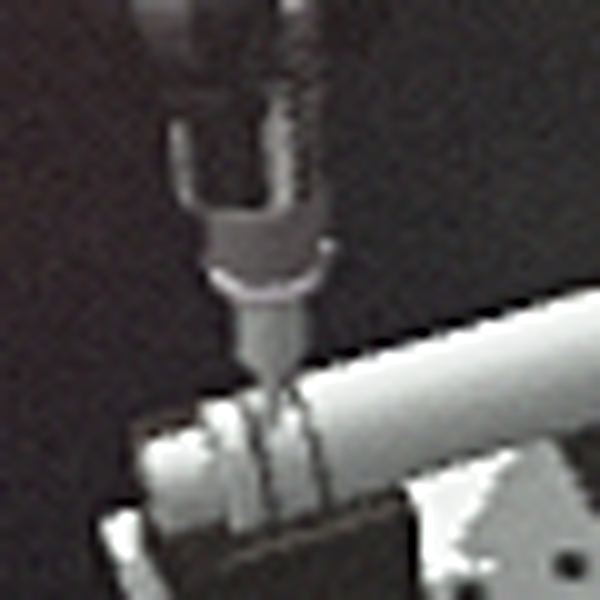

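The tip stands on the shaft between the rings: tip end near crop (273,422), rings near (258,422) and (311,422). One numeric check of centring.

Run:
```python
from fit import *
g=np.mean([cv2.cvtColor(r.read_camera('side'),cv2.COLOR_BGR2GRAY).astype(float) for _ in range(6)],0).astype(int)
print('     ',*range(264,280))
for v in range(264,284): print(v,g[v,264:280])
e=np.array([.756,.655,0]);n=np.array([-.655,.756,0]);c=np.array([606.5,294.6,61])+45.1*e
for dn in(-2,0,2,4):
  for de in(0,2):
    P=c+dn*n+de*e; P[2]=47+np.sqrt(196-dn*dn)
    b=np.vstack(frustum(P,[0,0,1],[(2.5,3.4),(3.5,3.5),(1,2.4),(4.5,3.4)]));q=proj('side',b);k=proj('side',[P+[0,0,9]])[0]
    print(dn,de,'ball bottom row %.1f cols %.1f-%.1f; rod axis at z+9 (%.1f,%.1f)'%(q[:,1].max(),q[:,0].min(),q[:,0].max(),*k))
```

```text
264 265 266 267 268 269 270 271 272 273 274 275 276 277 278 279
264 [ 40  34  36  87 151 168 163 159 156 149 127  81  44  37  41  41]
265 [ 42  38  33  31  91 117 117 113 104  93 104  56  32  34  39  44]
266 [ 41  38  36  30  72 134 141 129 117 107 110  76  44  40  41  40]
267 [ 40  39  37  32  72 141 144 131 117 109 110  81  44  36  40  41]
268 [ 42  40  39  30  73 141 142 130 118 112 108  80  42  38  41  41]
269 [ 39  39  38  33  72 140 143 128 115 110 108  78  46  34  38  33]
270 [ 41  38  38  33  74 144 145 130 116 110 109  61  31  29  22  16]
271 [ 40  41  38  36  38  83 135 131 116 112  78  26  20  18 141 149]
272 [ 39  38  38  38  32  31  71 127 114  85  89 149 213 255 255 254]
273 [ 37  37  32  31  22  27  69 124 114  72 134 254 255 249 244 241]
274 [ 31  21  25  29  83 157 217 167 107 157  80 235 246 237 233 232]
275 [ 54 154 217 255 196 155 202 167 116 163 132 137 220 233 224 218]
276 [ 64 178 254 254 253 128 130 131 118 218 235 153 200 216 206 200]
277 [ 99 131 228 241 245 165  90 131 143 207 223 138 184 196 186 178]
278 [255 199 166 218 234 154  79 132 191 198 196 124  99
[... 257 characters left out ...]
 57 115 133 126 129  84  66 113 120]
283 [148 141 137 139 140 130 131  62 109 126 122 123  99  65 105 115]
-2 0 ball bottom row 275.4 cols 269.7-273.1; rod axis at z+9 (271.2,271.9)
-2 2 ball bottom row 275.7 cols 268.8-272.2; rod axis at z+9 (270.3,272.2)
0 0 ball bottom row 276.0 cols 270.0-273.4; rod axis at z+9 (271.5,272.5)
0 2 ball bottom row 276.3 cols 269.1-272.5; rod axis at z+9 (270.6,272.8)
2 0 ball bottom row 276.7 cols 270.3-273.7; rod axis at z+9 (271.8,273.2)
2 2 ball bottom row 277.0 cols 269.4-272.8; rod axis at z+9 (270.9,273.5)
4 0 ball bottom row 277.5 cols 270.6-274.0; rod axis at z+9 (272.1,274.0)
4 2 ball bottom row 277.7 cols 269.7-273.1; rod axis at z+9 (271.2,274.3)
```

Emit:
{"api": "move_arm", "payload": {"steps": [[0,0,-0.004,0,0,0],[0,0,-0.006,0,0,0],[-0.0003,-0.0007,0,0,0,0],[0,0,0,0,0,0],[0,0,0,0,0,0]]}}

```text
clock: 20.53
tcp_pos: [640.5, 324.6, 143.9]
eef_rot: [[-0.968, -0.252, -0.0], [-0.252, 0.968, 0.0], [0.0, 0.0, -1.0]]
wrist_force: [0.0, -0.3, -1.1]
grip_width: 22.7
gripper_force: 59.1
```

```bash
python3 f.py; python3 f.py
```

```text
F [ 0.21 -0.16 -1.47] [0.22 0.52 0.39] P [640.44 324.65 143.82]
F [ 0.02  0.21 -1.11] [0.33 0.75 0.33] P [640.51 324.7  144.03]
```

Emit:
{"api": "move_arm", "payload": {"steps": [[0,0,0.004,0,0,0],[0,0,0.002,0,0,0],[0,0,0,0,0,0],[0,0,0,0,0,0],[0,0,0,0,0,0]]}}

```text
clock: 21.55
tcp_pos: [640.6, 324.7, 138.2]
eef_rot: [[-0.968, -0.252, 0.0], [-0.252, 0.968, 0.0], [-0.0, 0.0, -1.0]]
wrist_force: [0.6, 0.0, 0.3]
grip_width: 22.6
gripper_force: 59.1
```

```bash
python3 f.py; python3 f.py
```

```text
F [-0.09  0.18 -0.07] [0.43 0.77 0.62] P [640.57 324.7  138.2 ]
F [ 0.61 -0.02 -0.02] [0.57 0.39 0.22] P [640.55 324.7  138.12]
```

Emit:
{"api": "move_arm", "payload": {"steps": [[0,0,0.002,0,0,0],[0,0,0.001,0,0,0],[0,0,0.001,0,0,0],[0,0,0,0,0,0],[0,0,0,0,0,0]]}}

```text
clock: 22.57
tcp_pos: [640.6, 324.7, 134.2]
eef_rot: [[-0.968, -0.252, 0.0], [-0.252, 0.968, 0.0], [-0.0, 0.0, -1.0]]
wrist_force: [0.1, -0.3, 3.2]
grip_width: 23.0
gripper_force: 59.1
```

```bash
python3 f.py; python3 f.py; python3 -c "
from h import *
s=r.get_state();print(s['clock'],s['eef_rot'].round(3))"
```

```text
F [0.3  0.72 1.85] [0.53 0.18 0.61] P [640.57 324.73 134.2 ]
F [0.57 0.54 2.21] [0.31 0.47 0.47] P [640.55 324.71 134.1 ]
23.1667 [[-0.968 -0.252  0.   ]
 [-0.252  0.968  0.   ]
 [-0.     0.    -1.   ]]
```

The force slope matches the spring: 3.35 N, about 4.7 mm in. Handing in.

```bash
python3 -c "
from rig import r
print(r.close_job())"
```

```text
the job is handed in; nothing more can be done
None
```

I handed the job in at about 23 s of 58 s, and the verdict was not reported back: the shaft lies in both V-block grooves, let go, and the gripper holds the probe upright on the band, tip about 4.7 mm in (judged from wrist force), with no bystander approached.

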